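# Open the stuck solder-paste jar

### The arm

A 6-joint arm with a two-finger parallel gripper is mounted at the origin on the work surface. World frame = base frame: x ahead of the robot, y to its left, z up, the work surface at z = 0. Lengths are in m, angles in rad, forces in N, time in s.
With the tool pointing down it reaches from about 0.25 to 0.8 m from the base axis. Payload 8.5 kg.
Tool frame: the origin (TCP) lies midway between the tips of the shut fingers; the grasp point (between the pads) lies 19 mm behind it (arm.grasp_offset is the distance from the TCP to the grasp point, in m); z points along the fingers, y is the direction in which the jaws open and shut (so a half turn about z gives the same grasp; the last joint's range is limited). The gripper opens to 85 mm and grips with 20 to 120 N. Pads are 22 mm wide; open, the fingers measure 114 mm over their backs; the gripper's body (76 mm by 85 mm) begins 54 mm behind the grasp point. The pads swing forward as they close: fully open they stand 13 mm farther back than shut.
Start: joints at [1.244, 0.238, -0.013, 1.319, 0, 1.571], TCP at [0.169, 0.497, 0.231] pointing down, gripper open.
Joint ranges: [-2.66, 2.66], [-1.03, 1.9], [-1.14, 1.46], [-1.82, 2.27], [-1.45, 1.34], [-3.14, 3.14]. Speed limits (rad/s): [2.22, 2.22, 2.79, 3.14, 3.14, 3.14].

### API

Orientations are given as [roll, pitch, yaw] about the fixed x, y, z axes, in that order (R = Rz(yaw) Ry(pitch) Rx(roll)).
In Python, from plant import status, imaging, arm gives the robot as it stands.
- The arm moves only by the tool move_arm, never from a script. Its arguments are lists of equal length, an entry for each row: "xyz": the shift along the tool's x, y, z in cm, a list of three; "twist": the turn, a rotation vector about the tool's x, y, z in degrees, a list of three; "claw": the closure, from 0 (fully open) to 1 (shut). A call has 1 to 10 rows; each row shifts and turns the commanded pose from where the row before left it, along the tool's axes as they then stand; what a row does not reach is not made up. A row lasts 1/8 s, in which the tool goes at most 62.5 mm and 10.7 degrees, less where a joint would pass 70% of its speed; a pose out of reach is approached as far as the arm can. A call with a gripper value outside its range is refused whole. The fingers move at their own pace and stop on an object; "force" is the grip in N (left out, the last holds). Time passes only in rows, so rows that do not move let the fingers close. It gives the time, the measured TCP pose, the force and the opening at its end, in the units of the state.
- status.state(): the state, without advancing time (a new reading comes with each control period).
- imaging.read_camera(name): name is "side" or "top" or "wrist"; returns a dict with "img" (420x560x3 uint8, blue, green, red), "K" (3x3 intrinsics, pixels), "distortion" ([k1, k2, p1, p2, k3] as OpenCV has them; the pictures are not rectified), "eye" and "rotation" of the camera in the world. Camera axes: x right, y down, z forward; pixel columns grow to the right and rows downward; lengths in m; the calibration is good to about 2 mm. A picture is of the moment at which its call begins. There is no depth.
- arm.sign_off(): hands the job in, once; it reports no verdict.
The state is a dict: "t": time; "qpos": joint angles; "qvel": joint speeds; "joint_torque": joint torques, N m; "position": TCP position; "orientation": TCP orientation; "ft_force": force on the tool from outside, world axes, zero at the start; "moment": the same for the moment, N m; "opening": opening from 0.0 (shut) to 1.0 (fully open).
Only numpy, scipy, OpenCV 4.12 (cv2) and the standard library are available. Lean on these libraries where they do the work, as an engineer would, in place of code of your own. Each camera call takes 0.05 s, during which the arm holds its last target.

### The job

Open the white paste jar that is held in the bench clamp: its cap is stuck, so break it loose with a firm twist anticlockwise (seen from above), then spin it on by feel to the end of its thread without ramming it hard against that end, and lift it off. Set the cap down, top side up, in the flat steel tray without dropping it. Leave the other things on the bench alone.

Things in the scene. Friction and masses are not known exactly. Their poses are not given: they have to be found in the camera images.
- jar: white round paste jar (66 mm across, shoulder 65 mm above the bench) in a fixed bench clamp (base 150 x 100 x 12 mm, jaws up to 46 mm, a screw knob on its -x side up to 45 mm). It cannot move. Origin on the bench under the jar's axis, z up, x along the clamp. Under the cap is a 40 mm neck, its top 90 mm above the bench, with a three-start lug thread.
- cap: black twelve-sided screw cap on the jar, 56 mm across flats, 58 mm across corners, 30 mm tall, 50 g, a hollow shell open below. Origin at the centre of its lower edge, z up along its axis; its x and y axes, and every 30 degrees between, pass square through the middle of a flat. Closed, its lower edge is 68 mm above the bench, 3 mm above the jar's shoulder.
- cap_top (a point): centre of the cap's top face, 30 mm above its origin, axes as the cap. The cap is stuck: it takes about 0.5 to 1 N m anticlockwise (more yaw) through its first 4 to 40 degrees, so the fingers must grip hard (40 N or more). Then it pops up about 2 mm and turns with almost no resistance.
- thread_mid (a point): middle of the thread on the jar's axis, 73 mm above the bench, hidden under the cap. The cap lifts off only when turned to the last 6 degrees or so before the thread's end stop. That end comes 48 to 88 degrees from where the cap starts, which cannot be seen beforehand; lifted earlier, it hangs on the thread.
- thread_end: the three stop blocks of the thread on the jar's neck (22 mm from its axis, 67 to 80 mm above the bench), hidden under the cap; fixed to the jar, same origin as the jar, turned with the hidden thread. The cap's lugs meet them at the end of the turn; pressed on them the cap is held by friction, so ease back a little before lifting. They tolerate about 25 N in all (0.5 N m of twist on the cap).
- tray: flat square steel tray, fixed, 150 x 150 mm outside, 4 mm walls 14 mm tall, floor 4 mm thick. Origin at the centre of its underside, z up. The cap goes in it, open side down, anywhere clear of the walls.
- board_a: green circuit board, 100 x 75 x 13 mm, lying at the far side; bystander; origin at the centre of its underside
- board_b: second green circuit board, as board_a; bystander
- spool: spool of solder, 60 mm across, 40 mm tall, standing; bystander; origin at the centre of its underside
- spare_jar: loose closed jar, 66 mm across, 80 mm tall, not in a clamp; bystander; origin at the centre of its underside
- flux_bottle: small bottle, 32 mm across, 75 mm tall, standing nearer the robot than the jar and tray; bystander; origin at the centre of its underside
- brush: small brush, 130 mm long, lying between jar and tray; bystander; origin at the centre of its underside
There are look-alikes about, which are no part of the job. Leave any green look-alike of the cap alone.

How it is judged:
By the outcome, as a careful person would: the job done as asked, in the order asked, and still so for the second after the job is handed in, with the robot touching nothing.
It also fails if it takes over 72 s, if anything falls off the work surface, if the arm or the gripper's body presses on something with over 40 N, if the wrist force passes 120 N, or if a joint passes its speed limit or range.

## Working session

There is one attempt and no reset: what is moved stays moved. The work goes in short steps, Python scripts to look and compute and a tool call to move; the robot and the scene stay as the last step left them, time stands still between calls to the robot, and variables do not carry over. Pictures are saved under pics/ and viewed, and the job is handed in when it is done.

Besides the shell and the picture viewer there is one more tool, called after "Call:" by a JSON object that holds its "method" and its "body". move_arm: Moves the arm, as the interface text tells. Its arguments: {"type":"object","properties":{"xyz":{"type":"array"},"twist":{"type":"array"},"claw":{"type":"array"},"force":{"type":"number"}},"required":["xyz","twist","claw"]}

```bash
ls; mkdir -p pics
python3 - <<'E'
from plant import status, imaging, arm
import cv2
s=status.state(); print(s, arm.grasp_offset)
for n in ["top","side","wrist"]:
    d=imaging.read_camera(n); cv2.imwrite(f"pics/a_{n}.png",d["img"]); print(n,d["K"],d["distortion"],d["eye"],d["rotation"])
E
```

```text
pics
{'t': 0.0, 'qpos': array([ 1.24400530e+00,  2.38767105e-01, -1.42780870e-02,  1.31917191e+00,
        2.01715252e-05,  1.57079084e+00]), 'qvel': array([ 0.00027369,  0.00087797, -0.0013805 , -0.00219107, -0.00255877,
       -0.00040121]), 'joint_torque': array([-9.46698528e-04, -5.38785195e+01,  3.46431613e+01,  1.89000776e-02,
       -1.76350577e-04, -1.57952746e-05]), 'position': array([0.16838841, 0.49682329, 0.23067551]), 'orientation': array([-3.14017188e+00, -2.01792947e-05,  2.81480708e+00]), 'ft_force': array([-0.00756441, -0.18057723, -0.30313457]), 'moment': array([ 0.02260736, -0.03764061, -0.08407512]), 'opening': 0.9982120743738468} 0.0187
top [[536.42857997   0.         284.08968796]
 [  0.         536.42857997 207.84131124]
 [  0.           0.           1.        ]] [-0.14447994  0.          0.          0.          0.        ] [ 0.47630805 -0.02644348  1.20369262] [-3.06465224  0.01155948 -1.55436639]
side [[522.1630898    0.         276.57887037]
 [  0.         522.1630898  212.02737436]
 [  0.           0.           1.        ]] [-0.07008957  0.          0.          0.          0.        ] [0.36625915 0.64845013 0.89950012] [-2.43435993e+00 -3.90112935e-04 -2.82592516e+00]
wrist [[356.09460007   0.         278.00720046]
 [  0.         356.09460007 207.18168251]
 [  0.           0.           1.        ]] [-0.0267095  0.         0.         0.         0.       ] [0.10577972 0.51830833 0.37360245] [2.87253932e+00 5.79239670e-04 1.24428245e+00]
```

View pics/a_top.png

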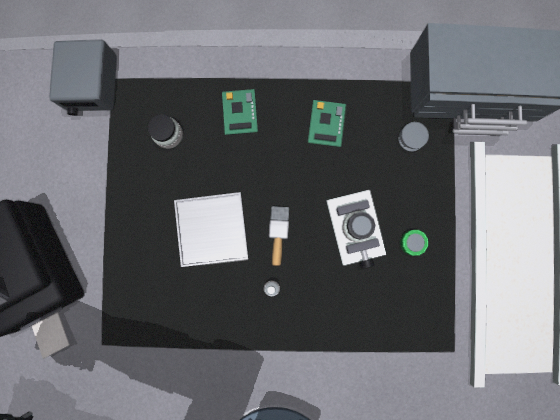

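View pics/a_side.png

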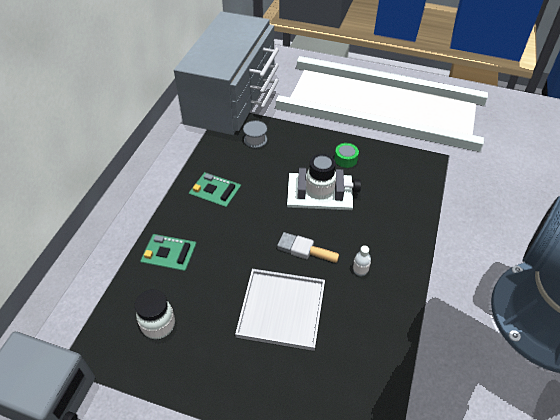

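View pics/a_wrist.png

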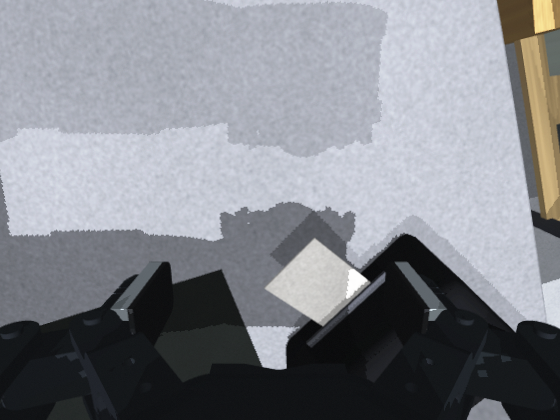

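```bash
cat > h.py <<'E'
import numpy as np, cv2
from scipy.spatial.transform import Rotation as Ro
from plant import status, imaging, arm
def cam(n,save=None):
    d=imaging.read_camera(n); d["R"]=Ro.from_euler("xyz",d["rotation"]).as_matrix(); d["K"]=np.array(d["K"]); d["D"]=np.array(d["distortion"],float)
    if save: cv2.imwrite(f"pics/{save}.png",d["img"])
    return d
def plane(d,px,z):
    u=cv2.undistortPoints(np.array(px,float).reshape(-1,1,2),d["K"],d["D"]).reshape(-1,2)
    r=np.c_[u,np.ones(len(u))]@d["R"].T
    e=np.array(d["eye"]); return e+r*((z-e[2])/r[:,2])[:,None]
def proj(d,P):
    P=np.array(P,float).reshape(-1,3); R=d["R"].T
    return cv2.projectPoints(P,cv2.Rodrigues(R)[0],-R@np.array(d["eye"]),d["K"],d["D"])[0].reshape(-1,2)
def crop(d,x0,y0,x1,y1,f,name):
    cv2.imwrite(f"pics/{name}.png",cv2.resize(d["img"][y0:y1,x0:x1],None,fx=f,fy=f,interpolation=cv2.INTER_CUBIC))
E
python3 - <<'E'
from h import *
t=cam("top");s=cam("side")
crop(t,320,185,400,275,6,"c_top"); crop(s,280,140,370,215,7,"c_side")
print(plane(t,[[175,200],[241,193],[247,261],[182,266]],.014))
print(plane(s,[[253,270],[325,278],[315,348],[236,334]],.014))
print(plane(t,[[361,226]],.098),plane(s,[[321,163]],.098))
print(proj(t,[[0,0,0]]),proj(s,[[0,0,0]]))
E
```

```text
[[0.58164654 0.23410847 0.014     ]
 [0.59954177 0.08560544 0.014     ]
 [0.44848525 0.06899025 0.014     ]
 [0.43440401 0.21396988 0.014     ]]
[[0.59832027 0.09166537 0.014     ]
 [0.45374886 0.0649057  0.014     ]
 [0.43221126 0.21859743 0.014     ]
 [0.57991574 0.23705888 0.014     ]]
[[ 0.5261943  -0.17170437  0.098     ]] [[ 0.52984259 -0.16798078  0.098     ]]
[[275.03269444 460.17700385]] [[553.64634931 314.16958745]]
```

View pics/c_top.png

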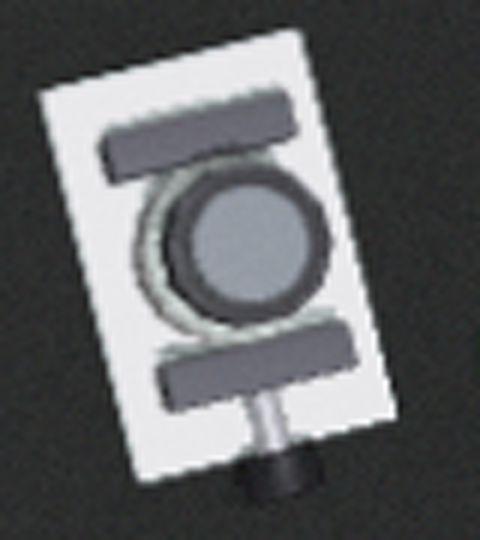

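View pics/c_side.png

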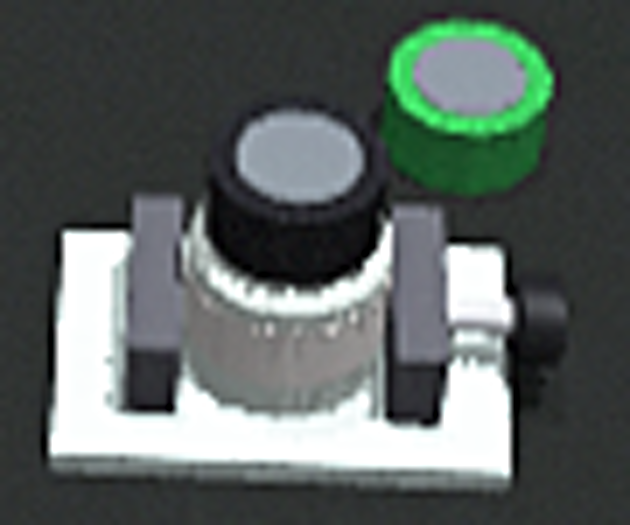

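```bash
cat >> h.py <<'E'
def disc(d,c,r=14):
    # grey disc centroid in cap's top near pixel c
    im=d["img"]; hsv=cv2.cvtColor(im,cv2.COLOR_BGR2HSV)
    g=im.min(2); m=((g>105)&(g<190)).astype(np.uint8)*255
    n,l,st,ce=cv2.connectedComponentsWithStats(m)
    i=l[c[1],c[0]]; return ce[i],st[i]
def tool(dw,s=None):
    s=s or status.state(); R=Ro.from_euler("xyz",s["orientation"]).as_matrix(); return R.T@np.array(dw)
E
python3 - <<'E'
from h import *
t=cam("top");s=cam("side")
for d,c in((t,(361,226)),(s,(321,163))):
    ce,st=disc(d,c); print(ce,st,plane(d,[ce],.098))
st=status.state(); print(Ro.from_euler("xyz",st["orientation"]).as_matrix().round(3))
print(tool(np.array([.528,-.17,.25])-st["position"])*100)
E
```

```text
[361.33783784 225.13513514] [352 216  20  19 296] [[ 0.52799203 -0.17239305  0.098     ]]
[322.36898396 161.89839572] [314 156  18  13 187] [[ 0.52786815 -0.17228814  0.098     ]]
[[-0.947  0.321 -0.   ]
 [ 0.321  0.947 -0.   ]
 [ 0.    -0.    -1.   ]]
[-55.46535598 -51.63775911  -1.86521669]
```

Call:
{"method": "move_arm", "body": {"xyz": [[-2,-2,-0.2],[-3.4,-3.2,-0.2],[-3.4,-3.2,-0.2],[-3.4,-3.2,-0.2],[-3.4,-3.2,-0.2],[-3.4,-3.2,-0.2],[-3.4,-3.2,-0.2],[-3.4,-3.2,-0.2],[-3.4,-3.2,-0.2],[-3.4,-3.2,0]], "twist": [[0,0,0],[0,0,0],[0,0,0],[0,0,0],[0,0,0],[0,0,0],[0,0,0],[0,0,0],[0,0,0],[0,0,0]], "claw": [0,0,0,0,0,0,0,0,0,0]}}

```text
t: 1.6
position: [0.379, 0.0994, 0.2497]
orientation: [3.141, 0.001, 2.815]
ft_force: [1.3, 0.8, 1.1]
opening: 0.998
```

Run:
```python
from h import *
st=status.state(); print(st["t"],st["qpos"].round(3),st["position"],st["orientation"]); print(tool(np.array([.528,-.1723,.22])-st["position"])*100)
```

```text
1.6 [ 0.257  0.002 -0.244  1.324  0.     0.583] [0.3790452  0.09941727 0.24966717] [3.14104256e+00 8.24582784e-04 2.81477205e+00]
[-22.82761201 -20.95315879   2.9740159 ]
```

Call:
{"method": "move_arm", "body": {"xyz": [[-3.8,-3.5,0.5],[-3.8,-3.5,0.5],[-3.8,-3.5,0.5],[-3.8,-3.5,0.5],[-3.8,-3.5,0.5],[-3.8,-3.4,0.5],[0,0,0],[0,0,0]], "twist": [[0,0,0],[0,0,0],[0,0,0],[0,0,0],[0,0,0],[0,0,0],[0,0,0],[0,0,0]], "claw": [0,0,0,0,0,0,0,0]}}

```text
t: 2.6
position: [0.5268, -0.1702, 0.219]
orientation: [3.142, -0.001, 2.814]
ft_force: [-0.3, -0.2, -0.1]
opening: 1.001
```

Run:
```python
from h import *
st=status.state(); print(st["t"],st["qpos"].round(3),st["position"],st["orientation"],st["moment"],st["ft_force"]); print(tool(np.array([.528,-.1723,.22])-st["position"])*100)
w=cam("wrist","b_wrist"); c=proj(w,[[.528,-.1723,.098]])[0]; print(c)
x,y=map(int,c); crop(w,x-65,y-55,x+65,y+55,5,"b_crop")
```

```text
2.6 [-0.312  0.292  0.03   1.31   0.     0.015] [ 0.52679729 -0.17017189  0.21900626] [ 3.14153754e+00 -1.12541220e-03  2.81421811e+00] [ 0.03995131 -0.03715221  0.04542443] [-0.34966798 -0.23247927 -0.13974633]
[-0.1822031  -0.16282917 -0.09958826]
[275.56257759 201.38216597]
```

View pics/b_wrist.png

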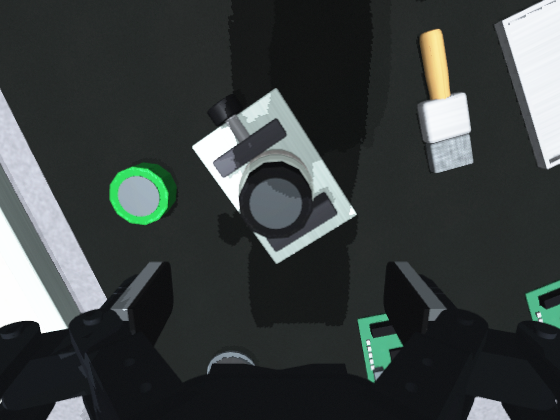

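View pics/b_crop.png

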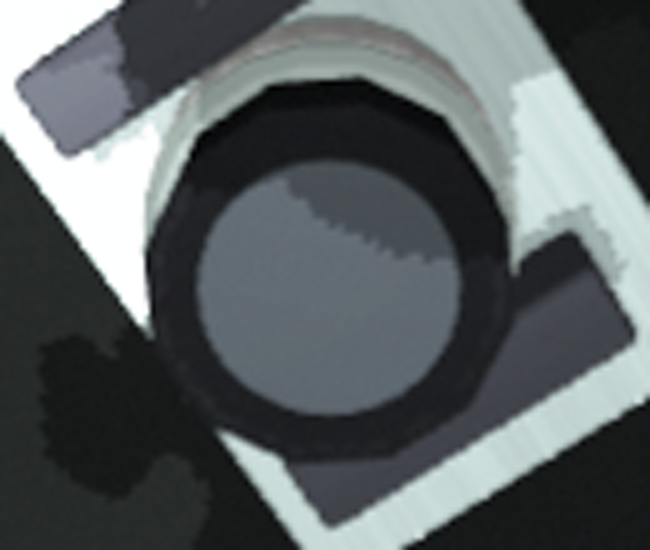

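Run:
```python
from h import *
im=cv2.imread("pics/b_wrist.png")[151:251,225:325]
im=cv2.resize(im,None,fx=6,fy=6,interpolation=cv2.INTER_CUBIC)
g=(255*(im/255.)**0.4).astype(np.uint8); cv2.imwrite("pics/b_g.png",g)
```

```text
(no output)
```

View pics/b_g.png

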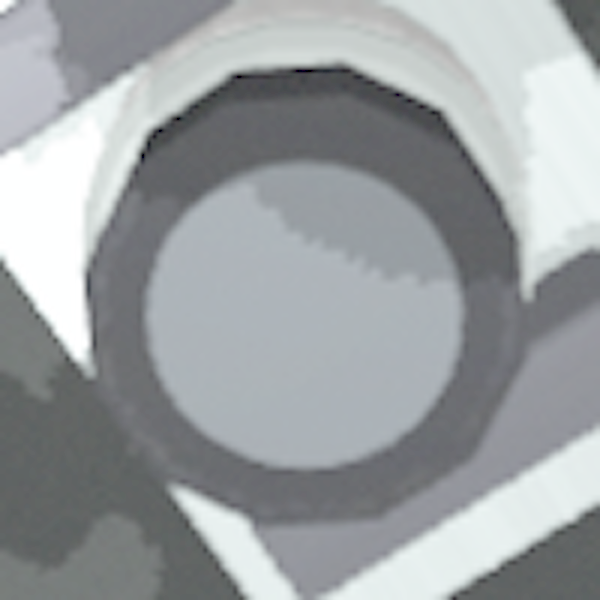

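Run:
```python
from h import *
w=cam("wrist")
top=np.array([(255,522),(378,518),(475,455),(525,345),(170,485)])/6.+[224.6,150.6]
low=np.array([(238,75),(342,66),(443,110),(150,137),(90,265),(517,240)])/6.+[224.6,150.6]
for P,z in((top,.098),(low,.068)):
    q=plane(w,P,z)[:,:2]-[.528,-.1723]
    print(np.hypot(*q.T).round(4),np.degrees(np.arctan2(q[:,1],q[:,0])).round(1),(np.degrees(np.arctan2(q[:,1],q[:,0]))%30).round(1))
ce=plane(w,[np.array([305,315])/6.+[224.6,150.6]],.098); print(ce)
```

```text
[0.0301 0.0305 0.0302 0.0291 0.0299] [-30.8   0.1  29.3  60.8 -54.3] [29.2  0.1 29.3  0.8  5.7]
[0.0267 0.0269 0.028  0.027  0.0304 0.0301] [-178.8  149.9  117.6 -146.2 -105.1   74.6] [ 1.2 29.9 27.6  3.8 14.9 14.6]
[[ 0.52935427 -0.17242084  0.098     ]]
```

Run:
```python
from h import *
from scipy.optimize import least_squares
w=cam("wrist")
top=np.array([(255,522),(378,518),(475,455)])/6.+[224.6,150.6]
low=np.array([(238,75),(342,66),(443,110),(150,137)])/6.+[224.6,150.6]
Q=np.r_[plane(w,top,.098)[:,:2],plane(w,low,.068)[:,:2]]
k=np.array([-1,0,1,6,5,4,7])
f=lambda p:(Q-p[:2]-.029*np.c_[np.cos(p[2]+k*np.pi/6),np.sin(p[2]+k*np.pi/6)]).ravel()
r=least_squares(f,[.529,-.1723,0]);print(r.x[:2],np.degrees(r.x[2]),(r.fun*1000).round(1))
```

```text
[ 0.52990279 -0.17250956] 0.5321446435689927 [-1.1 -0.7 -0.2  0.2 -0.4  0.5  0.6  0.1  0.2 -0.4  0.   0.2  0.8  0.1]
```

Call:
{"method": "move_arm", "body": {"xyz": [[0,0,0],[-0.27,-0.16,2],[0,0,3],[0,0,3],[0,0,2.5],[0,0,2],[0,0,0],[0,0,0]], "twist": [[0,0,-4.1],[0,0,0],[0,0,0],[0,0,0],[0,0,0],[0,0,0],[0,0,0],[0,0,0]], "claw": [0,0,0,0,0,0,0,0]}}

```text
t: 3.75
position: [0.5299, -0.1722, 0.0955]
orientation: [-3.141, 0.001, 2.887]
ft_force: [-0.2, -0.4, -0.1]
opening: 1.002
```

```bash
cat > st.py <<'E'
from h import *
import sys
st=status.state(); print("t",round(st["t"],3),"q",st["qpos"].round(3),"p",st["position"].round(4),"o",np.degrees(st["orientation"]).round(2),"F",st["ft_force"].round(2),"M",st["moment"].round(3),"open",round(st["opening"],3))
E
python3 st.py
python3 - <<'E'
from h import *
w=cam("wrist","d_wrist");s=cam("side","d_s"); crop(s,260,90,390,220,6,"d_side")
st=status.state();print(tool(np.array([.529,-.1724,.066])-st["position"])*100)
E
```

```text
t 3.75 q [-0.314  0.37  -0.186  1.014 -0.    -0.06 ] p [ 0.5299 -0.1722  0.0955] o [-1.7999e+02  8.0000e-02  1.6542e+02] F [-0.25 -0.4  -0.14] M [ 0.001  0.009 -0.033] open 1.002
[ 0.11444674 -0.01504262  2.95815759]
```

View pics/d_wrist.png

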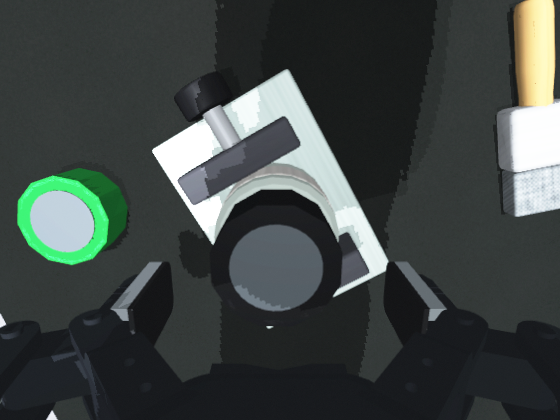

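View pics/d_side.png

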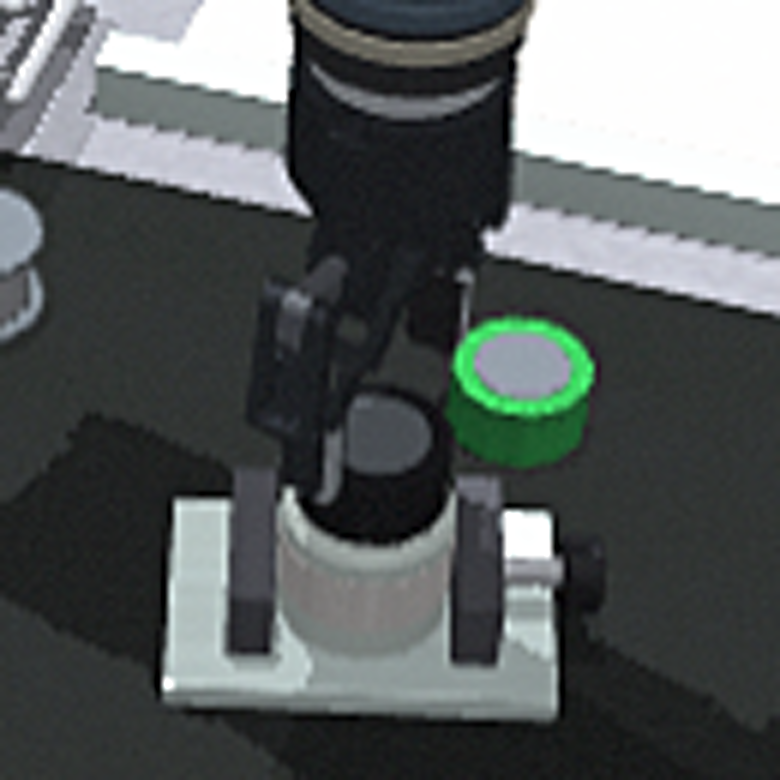

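Call:
{"method": "move_arm", "body": {"xyz": [[0.1,0,1],[0,0,1],[0,0,0.9],[0,0,0],[0,0,0],[0,0,0],[0,0,0],[0,0,0]], "twist": [[0,0,0],[0,0,0],[0,0,0],[0,0,0],[0,0,0],[0,0,0],[0,0,0],[0,0,0]], "claw": [0,0,0,0,0.2,0.2,0.25,0.25], "force": 20}}

```text
t: 4.85
position: [0.5286, -0.1723, 0.0655]
orientation: [-3.141, 0.0, 2.886]
ft_force: [0.2, -0.1, -0.0]
opening: 0.753
```

```bash
python3 st.py
```

```text
t 4.85 q [-0.315  0.395 -0.232  0.943 -0.    -0.06 ] p [ 0.5286 -0.1723  0.0655] o [-1.7999e+02  2.0000e-02  1.6538e+02] F [ 0.19 -0.11 -0.04] M [-0.003  0.037  0.021] open 0.753
```

Now close at low force.

Call:
{"method": "move_arm", "body": {"xyz": [[0,0,0],[0,0,0],[0,0,0],[0,0,0],[0,0,0],[0,0,0]], "twist": [[0,0,0],[0,0,0],[0,0,0],[0,0,0],[0,0,0],[0,0,0]], "claw": [0.35,0.4,0.5,0.5,0.5,0.5], "force": 20}}

```text
t: 5.6
position: [0.5285, -0.1728, 0.0656]
orientation: [-3.141, 0.0, 2.886]
ft_force: [-2.3, -4.3, 3.7]
opening: 0.654
```

```bash
python3 st.py
python3 - <<'E'
from h import *
w=cam("wrist","e_wrist");s=cam("side","e_s"); crop(s,260,90,390,220,6,"e_side")
E
```

```text
t 5.6 q [-0.315  0.395 -0.232  0.943 -0.001 -0.06 ] p [ 0.5285 -0.1728  0.0656] o [-1.7994e+02  2.0000e-02  1.6535e+02] F [-2.33 -4.3   3.68] M [-0.934  0.503  0.001] open 0.654
```

View pics/e_wrist.png

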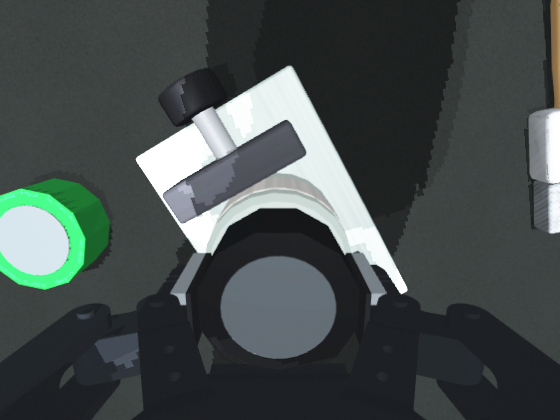

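View pics/e_side.png

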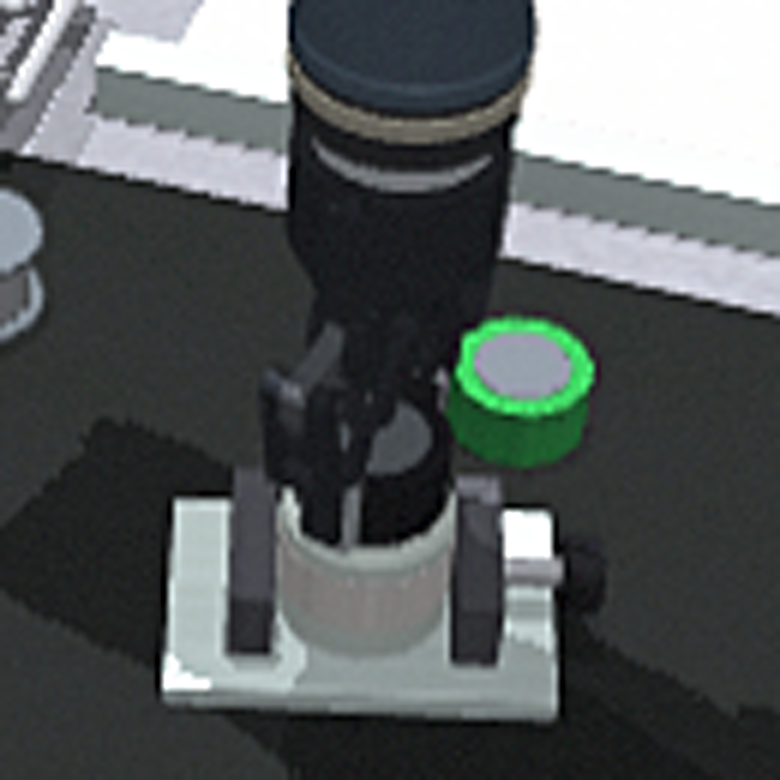

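Call:
{"method": "move_arm", "body": {"xyz": [[0,-0.05,0],[0,0,0],[0,0,0]], "twist": [[0,0,0],[0,0,0],[0,0,0]], "claw": [0.6,0.7,0.7], "force": 80}}

```text
t: 6.08
position: [0.5285, -0.1729, 0.0659]
orientation: [-3.141, 0.001, 2.886]
ft_force: [-2.8, -3.0, 8.0]
opening: 0.642
```

```bash
python3 st.py
```

```text
t 6.075 q [-0.316  0.395 -0.232  0.944 -0.    -0.061] p [ 0.5285 -0.1729  0.0659] o [-1.7999e+02  3.0000e-02  1.6537e+02] F [-2.78 -3.03  7.98] M [-0.452  0.606 -0.032] open 0.642
```

Call:
{"method": "move_arm", "body": {"xyz": [[0,0,-0.03],[0,0,0],[0,0,0]], "twist": [[0,0,-2],[0,0,-2],[0,0,0]], "claw": [0.7,0.7,0.7]}}

```text
t: 6.45
position: [0.5285, -0.1728, 0.0659]
orientation: [3.142, 0.001, 2.957]
ft_force: [-3.2, -2.2, 6.4]
opening: 0.637
```

```bash
python3 st.py
```

```text
t 6.45 q [-0.316  0.395 -0.231  0.944  0.    -0.132] p [ 0.5285 -0.1728  0.0659] o [1.8000e+02 3.0000e-02 1.6945e+02] F [-3.19 -2.2   6.45] M [-0.434  0.393  0.253] open 0.637
```

Call:
{"method": "move_arm", "body": {"xyz": [[0,0,0],[0,0,0]], "twist": [[0,0,-2],[0,0,-2]], "claw": [0.7,0.7]}}

```text
t: 6.7
position: [0.5286, -0.1727, 0.0661]
orientation: [3.141, 0.001, 3.027]
ft_force: [-2.3, 0.2, 8.1]
opening: 0.637
```

```bash
python3 st.py
python3 - <<'E'
from h import *
w=cam("wrist","f_wrist")
E
```

```text
t 6.7 q [-0.316  0.395 -0.231  0.944  0.    -0.202] p [ 0.5286 -0.1727  0.0661] o [1.7998e+02 4.0000e-02 1.7344e+02] F [-2.32  0.22  8.14] M [-0.168  0.37  -0.432] open 0.637
```

View pics/f_wrist.png

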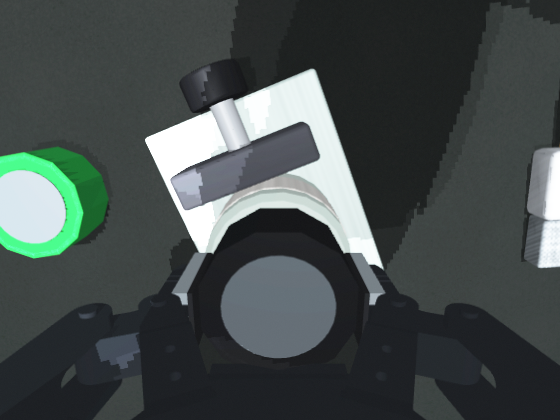

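Call:
{"method": "move_arm", "body": {"xyz": [[0,0,0],[0,0,0]], "twist": [[0,0,-2],[0,0,-2]], "claw": [0.7,0.7]}}

```text
t: 7.0
position: [0.5287, -0.1726, 0.0663]
orientation: [3.141, 0.001, 3.097]
ft_force: [-2.4, -0.3, 10.5]
opening: 0.643
```

```bash
python3 st.py
```

```text
t 7.0 q [-0.316  0.394 -0.231  0.944  0.001 -0.271] p [ 0.5287 -0.1726  0.0663] o [1.7998e+02 6.0000e-02 1.7745e+02] F [-2.37 -0.32 10.52] M [-0.059  0.462 -0.374] open 0.643
```

Call:
{"method": "move_arm", "body": {"xyz": [[0,0,0],[0,0,0]], "twist": [[0,0,-2],[0,0,-2]], "claw": [0.7,0.7]}}

```text
t: 7.25
position: [0.529, -0.1724, 0.0666]
orientation: [3.141, 0.002, -3.116]
ft_force: [-2.5, 1.7, 12.1]
opening: 0.643
```

```bash
python3 st.py
```

```text
t 7.25 q [-0.316  0.394 -0.231  0.945  0.001 -0.342] p [ 0.529  -0.1724  0.0666] o [ 1.7997e+02  1.0000e-01 -1.7852e+02] F [-2.54  1.7  12.06] M [ 0.209  0.306 -0.136] open 0.643
```

Call:
{"method": "move_arm", "body": {"xyz": [[0,0,-0.1],[0,0,0]], "twist": [[0,0,-2],[0,0,-2]], "claw": [0.7,0.7]}}

```text
t: 7.5
position: [0.5288, -0.1725, 0.0669]
orientation: [3.141, 0.001, -3.046]
ft_force: [-0.2, 0.2, 6.6]
opening: 0.639
```

```bash
python3 st.py
python3 - <<'E'
from h import *
w=cam("wrist","g_wrist");s=cam("side","g_s"); crop(s,260,90,390,220,6,"g_side")
E
python3 st.py
```

```text
t 7.5 q [-0.316  0.394 -0.23   0.946  0.001 -0.412] p [ 0.5288 -0.1725  0.0669] o [ 1.7998e+02  6.0000e-02 -1.7450e+02] F [-0.21  0.17  6.6 ] M [ 0.119 -0.002 -0.068] open 0.639
t 7.6 q [-0.316  0.394 -0.23   0.946  0.001 -0.412] p [ 0.5288 -0.1725  0.0669] o [ 1.7998e+02  6.0000e-02 -1.7450e+02] F [-1.75  0.89  5.8 ] M [ 0.088  0.026 -0.002] open 0.641
```

View pics/g_wrist.png

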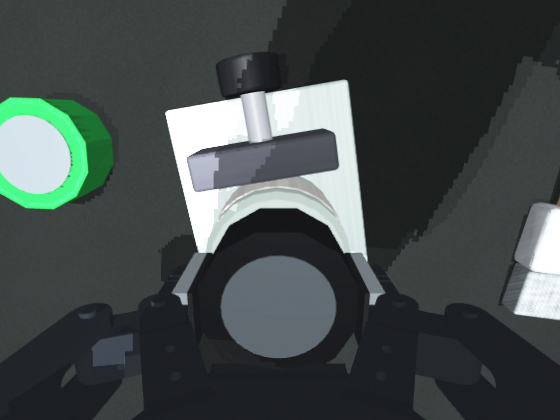

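View pics/g_side.png

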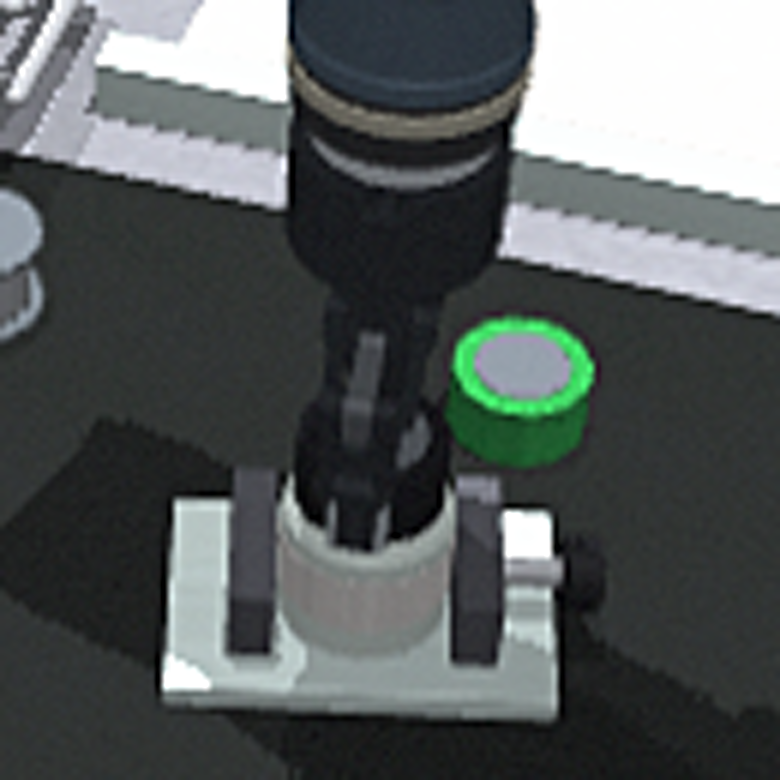

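Call:
{"method": "move_arm", "body": {"xyz": [[0,0,-0.1],[0,0,0],[0,0,0]], "twist": [[0,0,0],[0,0,-2],[0,0,-2]], "claw": [0.7,0.7,0.7], "force": 40}}

```text
t: 7.98
position: [0.5281, -0.1726, 0.0673]
orientation: [3.141, -0.001, -2.975]
ft_force: [-0.1, 0.0, 0.3]
opening: 0.639
```

```bash
python3 st.py
```

```text
t 7.975 q [-0.316  0.394 -0.229  0.949 -0.    -0.482] p [ 0.5281 -0.1726  0.0673] o [ 1.7998e+02 -4.0000e-02 -1.7046e+02] F [-0.12  0.01  0.28] M [-0.013 -0.038  0.019] open 0.639
```

Call:
{"method": "move_arm", "body": {"xyz": [[0,0,0],[0,0,0],[0,0,0]], "twist": [[0,0,-2],[0,0,-2],[0,0,-2]], "claw": [0.7,0.7,0.7], "force": 30}}

```text
t: 8.35
position: [0.5283, -0.1728, 0.0676]
orientation: [-3.142, -0.0, -2.871]
ft_force: [0.4, 0.9, 0.5]
opening: 0.642
```

```bash
python3 st.py
```

```text
t 8.35 q [-0.316  0.393 -0.229  0.949 -0.    -0.587] p [ 0.5283 -0.1728  0.0676] o [-180.     -0.   -164.49] F [0.44 0.91 0.49] M [0.02  0.018 0.023] open 0.642
```

Call:
{"method": "move_arm", "body": {"xyz": [[0,0,0],[0,0,0],[0,0,0],[0,0,0],[0,0,0],[0,0,0],[0,0,0]], "twist": [[0,0,-3],[0,0,-3],[0,0,-3],[0,0,-2],[0,0,-2],[0,0,-2],[0,0,0]], "claw": [0.7,0.7,0.7,0.7,0.7,0.7,0.7], "force": 20}}

```text
t: 9.22
position: [0.5283, -0.1728, 0.0676]
orientation: [-3.142, -0.0, -2.611]
ft_force: [0.4, 0.0, -0.4]
opening: 0.643
```

```bash
python3 st.py
```

```text
t 9.225 q [-0.316  0.393 -0.229  0.949 -0.    -0.847] p [ 0.5283 -0.1728  0.0676] o [-1.8000e+02 -1.0000e-02 -1.4959e+02] F [ 0.43  0.01 -0.44] M [-0.044  0.01  -0.038] open 0.643
```

Call:
{"method": "move_arm", "body": {"xyz": [[0,0,0],[0,0,0]], "twist": [[0,0,-0.5],[0,0,-0.5]], "claw": [0.7,0.7]}}

```text
t: 9.48
position: [0.5283, -0.1728, 0.0676]
orientation: [-3.142, -0.0, -2.594]
ft_force: [0.5, 0.7, -0.6]
opening: 0.642
```

```bash
python3 st.py
```

```text
t 9.475 q [-0.316  0.393 -0.229  0.949 -0.    -0.864] p [ 0.5283 -0.1728  0.0676] o [-1.800e+02 -1.000e-02 -1.486e+02] F [ 0.55  0.65 -0.59] M [-0.02   0.006  0.016] open 0.642
```

Call:
{"method": "move_arm", "body": {"xyz": [[0,0,0],[0,0,0]], "twist": [[0,0,-0.5],[0,0,-0.5]], "claw": [0.7,0.7]}}

```text
t: 9.72
position: [0.5283, -0.1728, 0.0676]
orientation: [-3.142, -0.0, -2.576]
ft_force: [0.8, -0.3, -0.9]
opening: 0.646
```

```bash
cat > m.py <<'E'
from h import *
st=status.state(); print(round((np.degrees(st["orientation"][2])-165.4)%360,2),"M",st["moment"].round(3),"F",st["ft_force"].round(1),round(st["opening"],3),round(st["t"],2),round(st["position"][2],4))
E
python3 m.py
```

```text
47.01 M [-0.022 -0.025 -0.029] F [ 0.8 -0.3 -0.9] 0.646 9.72 0.0676
```

Call:
{"method": "move_arm", "body": {"xyz": [[0,0,0],[0,0,0]], "twist": [[0,0,-0.5],[0,0,-0.5]], "claw": [0.7,0.7]}}

```text
t: 9.98
position: [0.5283, -0.1728, 0.0676]
orientation: [-3.142, -0.0, -2.559]
ft_force: [-0.0, -0.9, -1.4]
opening: 0.64
```

```bash
python3 m.py
```

```text
48.01 M [-0.04   0.054 -0.007] F [-0.  -0.9 -1.4] 0.64 9.97 0.0676
```

Call:
{"method": "move_arm", "body": {"xyz": [[0,0,0],[0,0,0]], "twist": [[0,0,-0.5],[0,0,-0.5]], "claw": [0.7,0.7]}}

```text
t: 10.22
position: [0.5283, -0.1728, 0.0676]
orientation: [-3.142, -0.0, -2.541]
ft_force: [-1.6, -0.1, -0.3]
opening: 0.645
```

```bash
python3 m.py
```

```text
49.01 M [-0.022  0.042  0.02 ] F [-1.6 -0.1 -0.3] 0.645 10.22 0.0676
```

Call:
{"method": "move_arm", "body": {"xyz": [[0,0,0],[0,0,0]], "twist": [[0,0,-0.5],[0,0,-0.5]], "claw": [0.7,0.7]}}

```text
t: 10.48
position: [0.5284, -0.1728, 0.0676]
orientation: [-3.142, -0.0, -2.524]
ft_force: [0.3, 0.1, 0.1]
opening: 0.64
```

```bash
python3 m.py
```

```text
50.01 M [-0.018 -0.069 -0.022] F [0.3 0.1 0.1] 0.64 10.47 0.0676
```

Call:
{"method": "move_arm", "body": {"xyz": [[0,0,0],[0,0,0]], "twist": [[0,0,-0.4],[0,0,-0.4]], "claw": [0.7,0.7]}}

```text
t: 10.72
position: [0.5284, -0.1728, 0.0676]
orientation: [-3.141, -0.0, -2.51]
ft_force: [0.8, -0.4, -0.1]
opening: 0.64
```

```bash
python3 m.py
```

```text
50.8 M [-0.062 -0.05   0.051] F [ 0.8 -0.4 -0.1] 0.64 10.72 0.0676
```

Call:
{"method": "move_arm", "body": {"xyz": [[0,0,0],[0,0,0]], "twist": [[0,0,-0.5],[0,0,-0.5]], "claw": [0.7,0.7]}}

```text
t: 10.98
position: [0.5283, -0.1728, 0.0676]
orientation: [-3.141, -0.0, -2.492]
ft_force: [0.2, 0.4, 0.1]
opening: 0.643
```

```bash
python3 m.py
```

```text
51.81 M [-0.037  0.022  0.016] F [0.2 0.4 0.1] 0.643 10.97 0.0676
```

Call:
{"method": "move_arm", "body": {"xyz": [[0,0,0],[0,0,0]], "twist": [[0,0,-0.5],[0,0,-0.5]], "claw": [0.7,0.7]}}

```text
t: 11.22
position: [0.5283, -0.1728, 0.0676]
orientation: [3.142, -0.0, -2.475]
ft_force: [0.7, 0.7, -0.6]
opening: 0.643
```

```bash
python3 m.py
```

```text
52.81 M [-0.01   0.052  0.012] F [ 0.7  0.7 -0.6] 0.643 11.22 0.0676
```

Call:
{"method": "move_arm", "body": {"xyz": [[0,0,0],[0,0,0]], "twist": [[0,0,-0.5],[0,0,-0.5]], "claw": [0.7,0.7]}}

```text
t: 11.48
position: [0.5283, -0.1728, 0.0676]
orientation: [-3.142, -0.0, -2.457]
ft_force: [-1.2, 0.5, 0.1]
opening: 0.644
```

```bash
python3 m.py
```

```text
53.81 M [-0.012  0.011 -0.036] F [-1.2  0.5  0.1] 0.644 11.47 0.0676
```

Call:
{"method": "move_arm", "body": {"xyz": [[0,0,0],[0,0,0]], "twist": [[0,0,-0.5],[0,0,-0.5]], "claw": [0.7,0.7]}}

```text
t: 11.72
position: [0.5283, -0.1728, 0.0676]
orientation: [-3.142, -0.0, -2.44]
ft_force: [-0.0, 0.1, -1.1]
opening: 0.644
```

```bash
python3 m.py
```

```text
54.81 M [0.017 0.017 0.032] F [-0.   0.1 -1.1] 0.644 11.72 0.0676
```

Call:
{"method": "move_arm", "body": {"xyz": [[0,0,0],[0,0,0]], "twist": [[0,0,-0.5],[0,0,-0.5]], "claw": [0.7,0.7]}}

```text
t: 11.98
position: [0.5283, -0.1728, 0.0676]
orientation: [-3.142, -0.0, -2.422]
ft_force: [0.2, -0.0, -0.6]
opening: 0.638
```

```bash
python3 m.py
```

```text
55.81 M [ 0.078 -0.018 -0.013] F [ 0.2 -0.  -0.6] 0.638 11.97 0.0676
```

Call:
{"method": "move_arm", "body": {"xyz": [[0,0,0],[0,0,0]], "twist": [[0,0,-0.5],[0,0,-0.5]], "claw": [0.7,0.7]}}

```text
t: 12.22
position: [0.5283, -0.1728, 0.0676]
orientation: [-3.142, -0.0, -2.405]
ft_force: [-0.9, 0.4, -0.7]
opening: 0.64
```

```bash
python3 m.py
```

```text
56.81 M [-0.023 -0.058  0.005] F [-0.9  0.4 -0.7] 0.64 12.22 0.0676
```

Call:
{"method": "move_arm", "body": {"xyz": [[0,0,0],[0,0,0]], "twist": [[0,0,-0.5],[0,0,-0.5]], "claw": [0.7,0.7]}}

```text
t: 12.48
position: [0.5283, -0.1728, 0.0676]
orientation: [-3.142, -0.0, -2.387]
ft_force: [-0.3, -0.1, -0.3]
opening: 0.642
```

```bash
python3 m.py
```

```text
57.81 M [-0.024  0.062 -0.01 ] F [-0.3 -0.1 -0.3] 0.642 12.47 0.0676
```

Call:
{"method": "move_arm", "body": {"xyz": [[0,0,0],[0,0,0]], "twist": [[0,0,-0.5],[0,0,-0.5]], "claw": [0.7,0.7]}}

```text
t: 12.72
position: [0.5284, -0.1728, 0.0676]
orientation: [-3.142, -0.0, -2.37]
ft_force: [0.4, 0.2, -0.7]
opening: 0.64
```

```bash
python3 m.py
```

```text
58.81 M [ 0.052  0.002 -0.01 ] F [ 0.4  0.2 -0.7] 0.64 12.72 0.0676
```

Call:
{"method": "move_arm", "body": {"xyz": [[0,0,0],[0,0,0]], "twist": [[0,0,-0.5],[0,0,-0.5]], "claw": [0.7,0.7]}}

```text
t: 12.98
position: [0.5283, -0.1728, 0.0676]
orientation: [-3.142, -0.0, -2.353]
ft_force: [0.1, 0.7, -0.7]
opening: 0.639
```

```bash
python3 m.py
```

```text
59.81 M [-0.007 -0.028  0.012] F [ 0.1  0.7 -0.7] 0.639 12.97 0.0676
```

Call:
{"method": "move_arm", "body": {"xyz": [[0,0,0],[0,0,0]], "twist": [[0,0,-0.5],[0,0,-0.5]], "claw": [0.7,0.7]}}

```text
t: 13.22
position: [0.5283, -0.1728, 0.0676]
orientation: [3.142, -0.0, -2.335]
ft_force: [0.5, -0.5, -0.6]
opening: 0.643
```

```bash
python3 m.py
```

```text
60.81 M [-0.042 -0.009  0.046] F [ 0.5 -0.5 -0.6] 0.643 13.22 0.0676
```

Call:
{"method": "move_arm", "body": {"xyz": [[0,0,0],[0,0,0]], "twist": [[0,0,-0.5],[0,0,-0.5]], "claw": [0.7,0.7]}}

```text
t: 13.48
position: [0.5284, -0.1727, 0.0676]
orientation: [3.142, 0.0, -2.318]
ft_force: [-0.2, 0.9, -0.3]
opening: 0.643
```

```bash
python3 m.py
```

```text
61.81 M [ 0.079  0.003 -0.031] F [-0.2  0.9 -0.3] 0.643 13.47 0.0676
```

Call:
{"method": "move_arm", "body": {"xyz": [[0,0,0],[0,0,0]], "twist": [[0,0,-0.5],[0,0,-0.5]], "claw": [0.7,0.7]}}

```text
t: 13.72
position: [0.5283, -0.1727, 0.0676]
orientation: [3.142, 0.0, -2.3]
ft_force: [0.9, 0.6, -1.1]
opening: 0.642
```

```bash
python3 m.py
```

```text
62.81 M [ 0.17   0.005 -0.155] F [ 0.9  0.6 -1.1] 0.642 13.72 0.0676
```

Call:
{"method": "move_arm", "body": {"xyz": [[0,0,0]], "twist": [[0,0,-0.2]], "claw": [0.7]}}

```text
t: 13.85
position: [0.5284, -0.1727, 0.0676]
orientation: [3.142, 0.0, -2.297]
ft_force: [-0.2, 1.6, 0.5]
opening: 0.643
```

```bash
python3 m.py
```

```text
62.99 M [ 0.223  0.029 -0.146] F [-0.2  1.6  0.5] 0.643 13.85 0.0676
```

Call:
{"method": "move_arm", "body": {"xyz": [[0,0,0],[0,0,0],[0,0,-0.1],[0,0,-0.1]], "twist": [[0,0,1],[0,0,1],[0,0,0],[0,0,0]], "claw": [0.7,0.7,0.7,0.7], "force": 25}}

```text
t: 14.35
position: [0.5283, -0.1728, 0.0697]
orientation: [-3.142, -0.0, -2.332]
ft_force: [0.9, -0.1, -1.2]
opening: 0.64
```

```bash
python3 m.py
```

```text
60.98 M [ 0.054  0.068 -0.033] F [ 0.9 -0.1 -1.2] 0.64 14.35 0.0697
```

Call:
{"method": "move_arm", "body": {"xyz": [[0,0,-0.2],[0,0,-0.2],[0,0,0]], "twist": [[0,0,0],[0,0,0],[0,0,0]], "claw": [0.7,0.7,0.7]}}

```text
t: 14.72
position: [0.5285, -0.1728, 0.0739]
orientation: [-3.141, 0.0, -2.332]
ft_force: [0.4, -0.5, -0.4]
opening: 0.643
```

```bash
python3 m.py
```

```text
60.98 M [0.058 0.041 0.034] F [ 0.4 -0.5 -0.4] 0.643 14.72 0.0739
```

Call:
{"method": "move_arm", "body": {"xyz": [[0,0,-0.5],[0,0,-0.7],[0,0,-1],[0,0,-1.2],[0,0,-1.5],[0,0,-2],[0,0,-2],[0,0,-1],[0,0,0]], "twist": [[0,0,0],[0,0,0],[0,0,0],[0,0,0],[0,0,0],[0,0,0],[0,0,0],[0,0,0],[0,0,0]], "claw": [0.7,0.7,0.7,0.7,0.7,0.7,0.7,0.7,0.7]}}

```text
t: 15.85
position: [0.5287, -0.1729, 0.1735]
orientation: [-3.14, 0.001, -2.332]
ft_force: [-0.8, 0.1, -1.0]
opening: 0.641
```

```bash
python3 m.py
python3 - <<'E'
from h import *
w=cam("wrist","i_wrist");s=cam("side","i_s"); crop(s,250,50,390,220,4,"i_side")
t=cam("top","i_top")
def quad(P): 
    A,B,C,D=P[:,:2]; return (A+B+C+D)/4
print(quad(plane(t,[[175,200],[241,193],[247,261],[182,266]],.014)),quad(plane(s,[[253,270],[325,278],[315,348],[236,334]],.014)))
st=status.state();print(tool(np.array([.516,.1515,.10])-st["position"])*100, np.degrees(st["orientation"]))
E
```

```text
60.98 M [-0.03  -0.077  0.008] F [-0.8  0.1 -1. ] 0.641 15.85 0.1735
[0.51601939 0.15066851] [0.51604903 0.15305684]
[-22.64395664  23.21910189   7.20306004] [ 1.79941295e+02 -3.45325563e-02 -1.33624371e+02]
```

View pics/i_side.png

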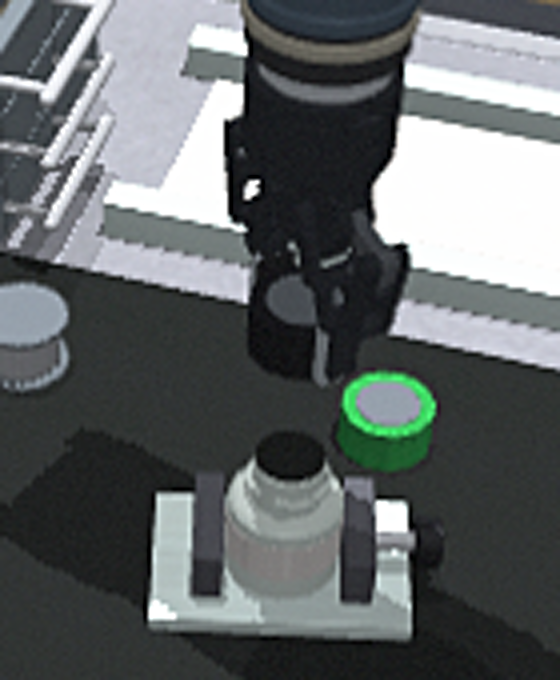

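View pics/i_wrist.png

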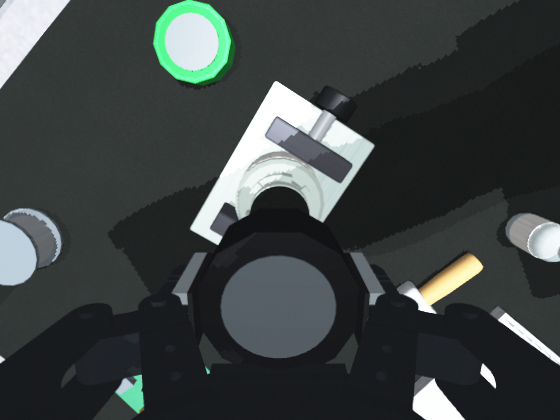

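Call:
{"method": "move_arm", "body": {"xyz": [[-1.2,1.2,0],[-2.4,2.5,0],[-3,3.1,0],[-3,3.1,0.2],[-3,3.1,0.5],[-3,3.1,0.5],[-3,3.1,0.8],[-2.4,2.5,1],[-1.6,1.5,1],[0,0,1]], "twist": [[0,0,0],[0,0,0],[0,0,0],[0,0,0],[0,0,0],[0,0,0],[0,0,0],[0,0,0],[0,0,0],[0,0,0]], "claw": [0.7,0.7,0.7,0.7,0.7,0.7,0.7,0.7,0.7,0.7]}}

```text
t: 17.25
position: [0.5155, 0.1527, 0.1217]
orientation: [3.141, -0.001, -2.329]
ft_force: [-0.3, -1.2, -0.6]
opening: 0.64
```

Call:
{"method": "move_arm", "body": {"xyz": [[0,0,0],[0,0,0]], "twist": [[0,0,0],[0,0,0]], "claw": [0.7,0.7]}}

```text
t: 17.5
position: [0.5163, 0.1502, 0.1228]
orientation: [-3.141, -0.0, -2.333]
ft_force: [0.0, 0.3, -0.4]
opening: 0.645
```

```bash
python3 st.py
python3 - <<'E'
from h import *
st=status.state();print(tool(np.array([.516,.152,.0])-st["position"])*100)
w=cam("wrist","j_wrist");s=cam("side","j_side")
E
```

```text
t 17.5 q [ 0.283  0.318 -0.188  1.064 -0.    -0.525] p [0.5163 0.1502 0.1228] o [-1.7999e+02 -1.0000e-02 -1.3367e+02] F [ 0.    0.32 -0.44] M [-0.027 -0.027 -0.011] open 0.645
[-0.10768447  0.14580865 12.27784006]
```

View pics/j_side.png

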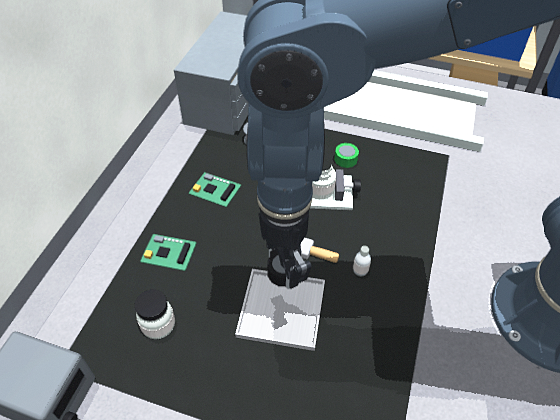

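View pics/j_wrist.png

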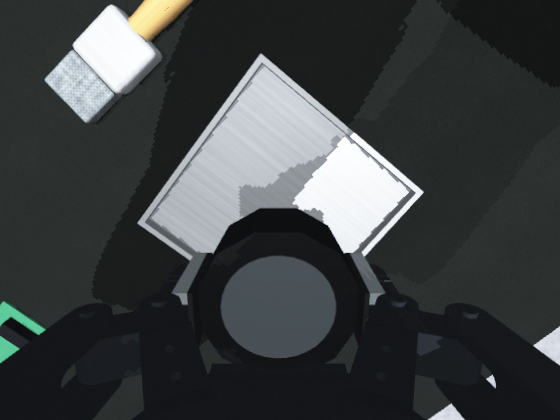

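Cap held level over the tray (cap at ~278,305 in the wrist view, tray corners around it). Descend.

Call:
{"method": "move_arm", "body": {"xyz": [[-0.1,0.15,1.5],[0,0,2],[0,0,2],[0,0,2],[0,0,1.5],[0,0,1],[0,0,0.7],[0,0,0.5],[0,0,0],[0,0,0]], "twist": [[0,0,0],[0,0,0],[0,0,0],[0,0,0],[0,0,0],[0,0,0],[0,0,0],[0,0,0],[0,0,0],[0,0,0]], "claw": [0.7,0.7,0.7,0.7,0.7,0.7,0.7,0.7,0.7,0.7]}}

```text
t: 18.85
position: [0.5162, 0.1527, 0.011]
orientation: [-3.141, 0.0, -2.332]
ft_force: [0.5, 0.4, -1.4]
opening: 0.645
```

```bash
python3 st.py
```

```text
t 18.85 q [ 0.288  0.428 -0.347  0.795 -0.    -0.522] p [0.5162 0.1527 0.011 ] o [-1.7998e+02  3.0000e-02 -1.3362e+02] F [ 0.5   0.37 -1.42] M [-0.036  0.035  0.056] open 0.645
```

Call:
{"method": "move_arm", "body": {"xyz": [[0,0,0.2],[0,0,0.2],[0,0,0.1],[0,0,0.1],[0,0,0]], "twist": [[0,0,0],[0,0,0],[0,0,0],[0,0,0],[0,0,0]], "claw": [0.7,0.7,0.7,0.7,0.7]}}

```text
t: 19.48
position: [0.5159, 0.1526, 0.0045]
orientation: [3.142, -0.0, -2.332]
ft_force: [0.1, 0.5, -0.8]
opening: 0.642
```

```bash
python3 st.py
```

```text
t 19.475 q [ 0.288  0.436 -0.355  0.781 -0.    -0.522] p [0.5159 0.1526 0.0045] o [ 1.8000e+02 -1.0000e-02 -1.3363e+02] F [ 0.1   0.46 -0.85] M [-0.046 -0.055  0.015] open 0.642
```

Call:
{"method": "move_arm", "body": {"xyz": [[0,0,0.1],[0,0,0.05],[0,0,0]], "twist": [[0,0,0],[0,0,0],[0,0,0]], "claw": [0.7,0.7,0.7]}}

```text
t: 19.85
position: [0.5159, 0.1526, 0.0031]
orientation: [3.142, -0.0, -2.332]
ft_force: [0.2, 0.1, -0.4]
opening: 0.644
```

```bash
python3 st.py
```

```text
t 19.85 q [ 0.288  0.437 -0.356  0.777 -0.    -0.522] p [0.5159 0.1526 0.0031] o [ 1.8000e+02 -1.0000e-02 -1.3363e+02] F [ 0.25  0.14 -0.44] M [-0.019  0.044 -0.027] open 0.644
```

Call:
{"method": "move_arm", "body": {"xyz": [[0,0,0.05],[0,0,0.05],[0,0,0]], "twist": [[0,0,0],[0,0,0],[0,0,0]], "claw": [0.7,0.7,0.7]}}

```text
t: 20.23
position: [0.5159, 0.1527, 0.0021]
orientation: [-3.142, -0.0, -2.332]
ft_force: [1.0, 1.0, -0.8]
opening: 0.638
```

```bash
python3 st.py
```

```text
t 20.225 q [ 0.288  0.439 -0.358  0.775 -0.    -0.522] p [0.5159 0.1527 0.0021] o [-180.     -0.   -133.62] F [ 1.02  1.03 -0.83] M [ 0.021  0.053 -0.012] open 0.638
```

Call:
{"method": "move_arm", "body": {"xyz": [[0,0,0.05],[0,0,0.03],[0,0,0]], "twist": [[0,0,0],[0,0,0],[0,0,0]], "claw": [0.7,0.7,0.7]}}

```text
t: 20.6
position: [0.5159, 0.1526, 0.0013]
orientation: [-3.142, -0.0, -2.332]
ft_force: [-0.1, -0.6, 0.1]
opening: 0.641
```

```bash
python3 st.py
python3 - <<'E'
from h import *
s=cam("side","k_s"); crop(s,210,210,350,360,4,"k_side")
E
```

```text
t 20.6 q [ 0.288  0.439 -0.358  0.773 -0.    -0.522] p [0.5159 0.1526 0.0013] o [-180.     -0.   -133.63] F [-0.1  -0.56  0.13] M [-0.06   0.097  0.003] open 0.641
```

View pics/k_side.png

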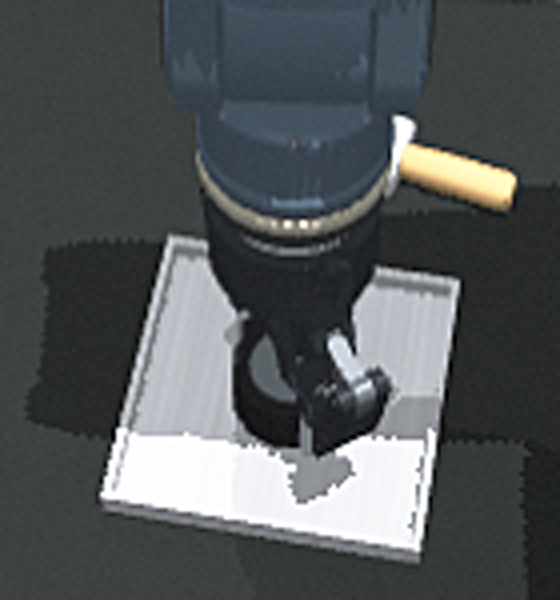

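Call:
{"method": "move_arm", "body": {"xyz": [[0,0,0.04],[0,0,0]], "twist": [[0,0,0],[0,0,0]], "claw": [0.7,0.7]}}

```text
t: 20.9
position: [0.516, 0.1526, 0.0013]
orientation: [-3.141, 0.0, -2.332]
ft_force: [-1.2, -0.5, 5.7]
opening: 0.639
```

```bash
python3 st.py
```

```text
t 20.9 q [ 0.288  0.439 -0.359  0.772 -0.    -0.522] p [0.516  0.1526 0.0013] o [-1.7999e+02  1.0000e-02 -1.3362e+02] F [-1.25 -0.47  5.72] M [-0.186  0.342  0.035] open 0.639
```

Call:
{"method": "move_arm", "body": {"xyz": [[0,0,0.03],[0,0,0]], "twist": [[0,0,0],[0,0,0]], "claw": [0.7,0.7]}}

```text
t: 21.15
position: [0.5159, 0.1526, 0.0013]
orientation: [-3.141, 0.0, -2.332]
ft_force: [-4.0, -1.6, 9.3]
opening: 0.639
```

```bash
python3 st.py
```

```text
t 21.15 q [ 0.288  0.439 -0.359  0.772 -0.    -0.522] p [0.5159 0.1526 0.0013] o [-1.7998e+02  2.0000e-02 -1.3362e+02] F [-3.98 -1.55  9.29] M [-0.241  0.483 -0.022] open 0.639
```

Call:
{"method": "move_arm", "body": {"xyz": [[0,0,-0.05],[0,0,0],[0,0,0],[0,0,0],[0,0,0],[0,0,0]], "twist": [[0,0,0],[0,0,0],[0,0,0],[0,0,0],[0,0,0],[0,0,0]], "claw": [0.7,0.34,0.3,0.22,0.15,0.15], "force": 20}}

```text
t: 21.9
position: [0.5159, 0.1526, 0.0011]
orientation: [-3.142, -0.0, -2.332]
ft_force: [0.0, -0.7, -0.1]
opening: 0.849
```

```bash
python3 st.py
python3 - <<'E'
from h import *
w=cam("wrist","l_wrist")
E
```

```text
t 21.9 q [ 0.288  0.44  -0.359  0.772 -0.    -0.522] p [0.5159 0.1526 0.0011] o [-1.8000e+02 -1.0000e-02 -1.3363e+02] F [ 0.03 -0.73 -0.14] M [ 0.006  0.012 -0.017] open 0.849
```

View pics/l_wrist.png

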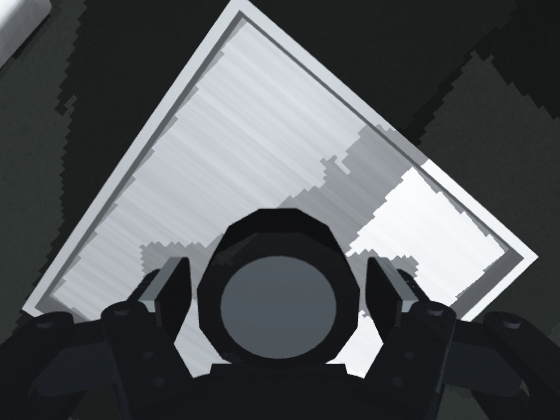

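Both pads are clear of the cap (edges at ~190 and ~368 px, cap 198–360). Lift straight up.

Call:
{"method": "move_arm", "body": {"xyz": [[0,0,-0.5],[0,0,-1],[0,0,-1.5],[0,0,-2],[0,0,-3],[0,0,-3],[0,0,-3],[0,0,-3],[0,0,-1],[0,0,0]], "twist": [[0,0,0],[0,0,0],[0,0,0],[0,0,0],[0,0,0],[0,0,0],[0,0,0],[0,0,0],[0,0,0],[0,0,0]], "claw": [0.15,0.15,0.15,0.15,0.15,0.15,0.15,0.15,0.15,0.15]}}

```text
t: 23.2
position: [0.5161, 0.1527, 0.1816]
orientation: [-3.141, 0.001, -2.332]
ft_force: [1.1, 0.0, 0.2]
opening: 0.852
```

```bash
python3 st.py
python3 - <<'E'
from h import *
w=cam("wrist","n_wrist");s=cam("side","n_side");t=cam("top","n_top")
E
```

```text
t 23.2 q [ 0.288  0.281 -0.084  1.205 -0.    -0.522] p [0.5161 0.1527 0.1816] o [-1.7996e+02  6.0000e-02 -1.3362e+02] F [1.12 0.03 0.17] M [-0.004 -0.005  0.016] open 0.852
```

View pics/n_wrist.png

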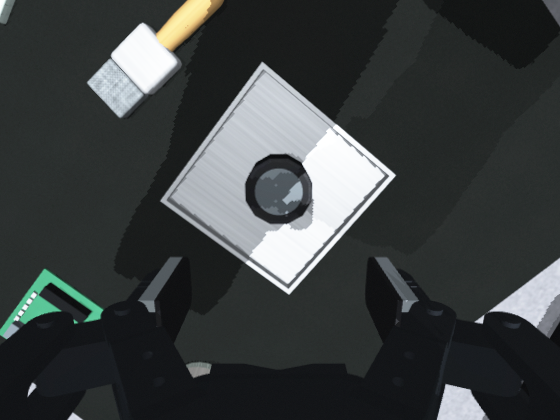

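View pics/n_side.png

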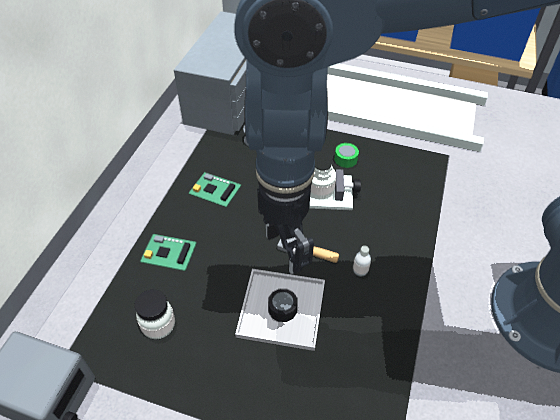

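The cap stands flat, grey top disc up, in mid-tray (wrist 278,188; side 283,304). The jar neck is bare, the other things are where they were, and the gripper is clear.

```bash
python3 -c "
from plant import arm; print(arm.sign_off())"
```

```text
the job is handed in; nothing more can be done
None
```

The jar is open, and its cap stands top side up in the middle of the tray, clear of the walls. I handed the job in at about 23 s.

- **Breaking loose:** I gripped the cap on two flats at 80 N and turned it anticlockwise. The measured moment was about 0.4 N m at the readings taken while turning. It came free at about 16°.
- **Thread end:** I spun the cap on at 20 N, in steps of about 1° over the last stretch. It touched the stop at about 62–63°, where I measured about 0.15 N m against the 0.5 N m limit. I then eased back 2°, and the cap lifted with no measurable pull.
- **Setting down:** I lowered the cap until the floor pushed back. That force peaked at about 9 N before I backed off and opened the fingers.
- **Last checks:** In the final wrist and side pictures the cap is upright and the gripper is well clear. I saw the jar's bare neck in the pictures taken just after lifting the cap. Nothing else that I could see had moved. I saved a last top-camera picture but did not look at it, and the arm hid the spool from the side camera.
- **Disagreements:** The cameras differed by 1 to 2 mm on the cap's position, and I used the value between them. One moment reading, taken at rest early in the breaking turn, had the opposite sign from the others; I judged it to be rebound.

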